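# Turn over the stamped cartons and put them away by their underside mark

### The job

Put away the two tall, plain cartons that stand on the bench: each has its stamp, a ring or two bars, hidden on its underside, so pick it up, turn it on to its side, read the stamp, and lay it lengthwise on the wire deck of the low rack, in the bay whose front ticket shows the same mark, with the stamped end facing out to the ticket side and no part sticking out over the edge. Set the cartons down gently: do not drop them or let them topple, and leave everything else where it is.

Things in the scene. Friction and masses are not known exactly. Their poses are not given: they have to be found in the camera images.
- carton_ring: Tall closed brown carton, 50 x 50 x 140 mm, 0.2 to 0.4 kg, stiff; starts standing on its stamped end. Origin: centre of the stamped end (underside at the start); z runs along its length to the taped top end, x and y square to its sides. Both tall cartons look alike but for the black stamp on the underside: here a ring, 40 mm across.
- carton_ring_top (a point): Centre of the top end of carton_ring, 140 mm from its origin.
- carton_bars: Tall closed brown carton, 50 x 50 x 140 mm, 0.2 to 0.4 kg, stiff; starts standing on its stamped end. Origin: centre of the stamped end (underside at the start); z runs along its length to the taped top end, x and y square to its sides. Both tall cartons look alike but for the black stamp on the underside: here two parallel bars, 40 x 10 mm each.
- carton_bars_top (a point): Centre of the top end of carton_bars, 140 mm from its origin.
- rack: Low dark steel rack, fixed, 250 mm deep (x), 300 mm wide (y), at the robot's left. Origin: under its centre, on the bench; x points out of its front (ticket) edge, roughly to the robot's right. Wire deck, top 50 mm over the bench, carries like a flat plate, no lip front or back. Wire dividers along x at y = -146, 0, 146 mm, 33 mm above the deck, make two bays, 140 mm clear, open at both ends.
- ticket_ring: Ticket with a black ring, as on carton_ring. Paper-white, 100 x 46 mm, sloping, just below the front edge of one bay (which one varies). Origin: on the deck's front edge, at deck-top height (50 mm over the bench), on the bay's centre line. x level, out of the rack's front, roughly to the robot's right; z up. The bay's deck spans x 0 to -250, y -70 to 70 mm.
- ticket_bars: Ticket with two black bars, as on carton_bars. Paper-white, 100 x 46 mm, sloping, just below the front edge of one bay (which one varies). Origin: on the deck's front edge, at deck-top height (50 mm over the bench), on the bay's centre line. x level, out of the rack's front, roughly to the robot's right; z up. The bay's deck spans x 0 to -250, y -70 to 70 mm.
- pulley: Bystander: dark steel belt pulley lying flat, 110 mm across, 44 mm high. Origin: centre of its underside.
- filter: Bystander: grey screw-on filter canister, standing, 76 mm across, 97 mm high. Origin: centre of its underside.
- tape_roll: Bystander: roll of brown tape lying flat, 88 mm across, 48 mm high. Origin: centre of its underside.
- wrench: Bystander: steel wrench, 170 mm long along its x, lying between the tall cartons. Origin: near its middle, underside.

How it is judged:
By the outcome, as a careful person would: the job done as asked, in the order asked, and still so for the second after the job is handed in, with the robot touching nothing.
It also fails if it takes over 51 s, if anything falls off the work surface, if the arm or the gripper's body presses on something with over 40 N, if the wrist force passes 120 N, or if a joint passes its speed limit or range.

### The arm

A 7-joint arm with a two-finger parallel gripper is mounted at the origin on the work surface. World frame = base frame: x ahead of the robot, y to its left, z up, the work surface at z = 0. Lengths are in mm, angles in rad, forces in N, time in s.
With the tool pointing down it reaches from about 350 to 775 mm from the base axis. Payload 3.1 kg.
Tool frame: the origin (TCP) lies midway between the tips of the shut fingers; the grasp point (between the pads) lies 19 mm behind it (ctrl.grasp_offset is the distance from the TCP to the grasp point, in mm); z points along the fingers, x is the direction in which the jaws open and shut, and the axes are right-handed (so a half turn about z gives the same grasp; the last joint's range is limited). The gripper opens to 85 mm and grips with 20 to 120 N. Pads are 22 mm wide; open, the fingers measure 114 mm over their backs; the gripper's body (76 mm by 85 mm) begins 54 mm behind the grasp point. The pads swing forward as they close: fully open they stand 13 mm farther back than shut.
Start: joints at [-1.249, 0.311, 0.014, 1.512, -0.004, 1.319, -0.027], TCP at [195.68, 514.03, 231.304] pointing down, gripper open.
Joint ranges: [-2.7, 2.7], [-0.3, 1.91], [-1.27, 1.3], [0.12, 2.57], [-1.44, 4.58], [0.2, 2.03], [-3.05, 3.05]. Speed limits (rad/s): [2.79, 2.79, 3.14, 3.14, 3.14, 3.14, 3.14].

### API

Orientations are given as [roll, pitch, yaw] about the fixed x, y, z axes, in that order (R = Rz(yaw) Ry(pitch) Rx(roll)).
In Python, from workcell import ctrl gives the robot as it stands.
- The arm moves only by the shell command python3 -m creep 'ROWS' [FORCE]. ROWS is JSON, a list of rows, each an object of numbers: "rx", "ry", "rz": the turn, a rotation vector about the tool's x, y, z in degrees; "x", "y", "z": the shift along the tool's x, y, z in mm; "hand": the closure in counts, from 0 (fully open) to 255 (shut). In form: [{"rx": .., "ry": .., "rz": .., "x": .., "y": .., "z": .., "hand": ..}, ...]. A call has 1 to 20 rows; each row is the pose to reach, as a shift and turn from the pose commanded when the call began, along the tool's axes at that moment; what a row does not reach only later rows make up. A row lasts 1/8 s, in which the tool goes at most 62.5 mm and 10.7 degrees, less where a joint would pass 70% of its speed; a pose out of reach is approached as far as the arm can. A call with a gripper value outside its range is refused whole. The fingers move at their own pace and stop on an object; FORCE is the grip in N (left out, the last holds). Time passes only in rows, so rows that repeat a pose let the fingers close. It gives the time, the measured TCP pose, the force and the opening at its end, in the units of the state.
- ctrl.read_state(): the state, without advancing time (a new reading comes with each control period).
- ctrl.get_image(name): name is "scene" or "side" or "wrist"; returns the picture (420x560x3 uint8, red, green, blue); there is no depth.
- ctrl.calibration(name): a dict with "mtx" (3x3 intrinsics, pixels), "k1" (the pictures are not rectified: a ray, as slopes to the right and down, at radius r is drawn at 1 + k1 r^2 times it, then the intrinsics apply), "R" (3x3) and "t" (3): a world point X has camera coordinates R X + t. Camera axes: x right, y down, z forward; pixel columns grow to the right and rows downward; lengths in mm; the calibration is good to about 2 mm. A picture is of the moment at which its call begins: read the wrist's pose just before it. calibration takes no time and is no camera call; for the wrist camera it gives the pose at the moment of the call.
- ctrl.sign_off(): hands the job in, once; it reports no verdict.
The state is a dict: "t": time; "joint_pos": joint angles; "qvel": joint speeds; "effort": joint torques, N m; "ee_pos": TCP position; "orientation": TCP orientation; "wrist_force": force on the tool from outside, world axes, zero at the start; "ft_torque": the same for the moment, N m; "grip_width": finger opening in mm.
Only numpy, scipy, OpenCV 4.12 (cv2) and the standard library are available. Lean on these libraries where they do the work, as an engineer would, in place of code of your own. Each camera call takes 0.05 s, during which the arm holds its last target.

## Working session

There is one attempt and no reset: what is moved stays moved. The work goes in short steps, Python scripts to look and compute and a shell command to move; the robot and the scene stay as the last step left them, time stands still between calls to the robot, and variables do not carry over. Pictures are saved under pics/ and viewed, and the job is handed in when it is done.

```bash
ls; mkdir -p pics
python3 - <<'E'
from workcell import ctrl
import cv2
s=ctrl.read_state(); print(s, ctrl.grasp_offset)
for n in ["scene","side","wrist"]:
    im=ctrl.get_image(n); cv2.imwrite(f"pics/a_{n}.png",im[:,:,::-1])
    c=ctrl.calibration(n); print(n,c)
E
```

```text
pics
{'t': 0.0, 'joint_pos': array([-1.24867994,  0.3117547 ,  0.01398547,  1.51306032, -0.00440379,
        1.31917858, -0.02720485]), 'qvel': array([ 0.00082786,  0.00022144, -0.00180973, -0.0015656 , -0.00089123,
        0.00123995, -0.00024229]), 'effort': array([ 2.67990017e-04, -3.79911339e+01,  1.46682495e-01, -2.30585468e+01,
        1.25951375e-02,  1.33621725e-02,  1.22858762e-05]), 'ee_pos': array([195.44046788, 513.32891573, 230.20379585]), 'orientation': array([3.14150107e+00, 2.36838825e-03, 1.20705702e+00]), 'wrist_force': array([0.89439734, 0.52885638, 0.01864447]), 'ft_torque': array([ 0.02256377, -0.06289972, -0.00337717]), 'grip_width': 85.59514351884391} 18.700000000000003
scene {'mtx': array([[383.41800152,   0.        , 280.42615881],
       [  0.        , 383.41800152, 209.46506518],
       [  0.        ,   0.        ,   1.        ]]), 'k1': 0.03765697901655618, 'R': array([[-0.55134991,  0.83427197,  0.00188779],
       [ 0.60023602,  0.39825081, -0.6936231 ],
       [-0.57942213, -0.38129591, -0.72033563]]), 't': array([ 334.42901601, -205.88461121, 1083.42719332])}
side {'mtx': array([[524.459879  ,   0.        , 280.38324735],
       [  0.        , 524.459879  , 207.37776576],
       [  0.        ,   0.        ,   1.        ]]), 'k1': -0.1468979181982665, 'R': array([[ 0.7591617 , -0.65076464, -0.01337496],
       [-0.45437974, -0.51512832, -0.72676122],
       [ 0.46606069,  0.55780659, -0.68675996]]), 't': array([-465.51171071,  288.35997742, 1034.24592444])}
wrist {'mtx': array([[314.95325131,   0.        , 280.43470237],
       [  0.        , 314.95325131, 211.28332264],
       [  0.        ,   0.        ,   1.        ]]), 'k1': -0.05907162437080009, 'R': array([[ 0.35626305,  0.93438338, -0.00208403],
       [ 0.88338624, -0.33609033,  0.32660686],
       [ 0.3044756 , -0.11819896, -0.94515798]]), 't': array([-549.81408071,  -42.63154667,  381.89262657])}
```

View pics/a_scene.png

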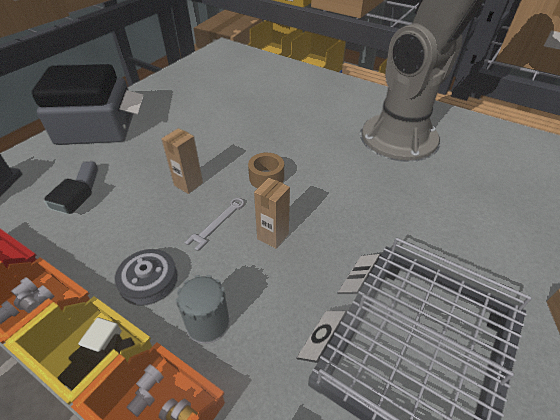

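View pics/a_side.png

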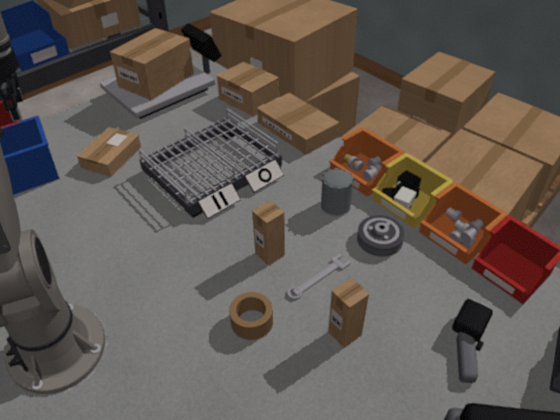

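View pics/a_wrist.png

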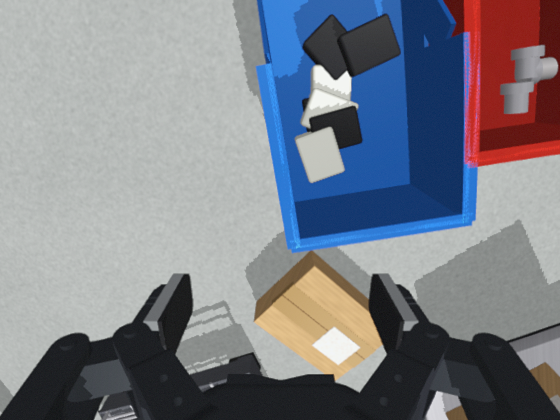

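```bash
cat > h.py <<'E'
import numpy as np, cv2
from workcell import ctrl
from scipy.spatial.transform import Rotation as Rn
from scipy.optimize import least_squares
def proj(c,X):
    X=np.atleast_2d(X); p=X@np.array(c['R']).T+c['t']; s=p[:,:2]/p[:,2:]
    s=s*(1+c['k1']*(s**2).sum(1,keepdims=True)); M=c['mtx']
    return s*[M[0,0],M[1,1]]+[M[0,2],M[1,2]]
def ray(c,uv):
    M=c['mtx']; d=(np.array(uv,float)-[M[0,2],M[1,2]])/[M[0,0],M[1,1]]; s=d.copy()
    for _ in range(20): s=d/(1+c['k1']*(s@s))
    R=np.array(c['R']); o=-R.T@c['t']; v=R.T@np.r_[s,1]; return o,v/np.linalg.norm(v)
def onz(c,uv,z):
    o,v=ray(c,uv); return o+v*(z-o[2])/v[2]
def tri(c1,u1,c2,u2):
    o1,v1=ray(c1,u1);o2,v2=ray(c2,u2)
    a=np.linalg.lstsq(np.c_[v1,-v2],o2-o1,rcond=None)[0]
    p,q=o1+a[0]*v1,o2+a[1]*v2; return (p+q)/2,np.linalg.norm(p-q)
def crop(src,x,y,w,h,k,out):
    im=cv2.imread(src); cv2.imwrite(out,cv2.resize(im[y:y+h,x:x+w],None,fx=k,fy=k,interpolation=cv2.INTER_CUBIC))
E
python3 - <<'E'
from h import *
crop('pics/a_scene.png',150,115,150,140,5,'pics/b1.png')
crop('pics/a_side.png',230,190,150,165,3.6,'pics/b2.png')
crop('pics/a_scene.png',290,220,250,200,3,'pics/b3.png')
crop('pics/a_side.png',130,100,170,130,4.5,'pics/b4.png')
E
```

```text
(no output)
```

View pics/b1.png

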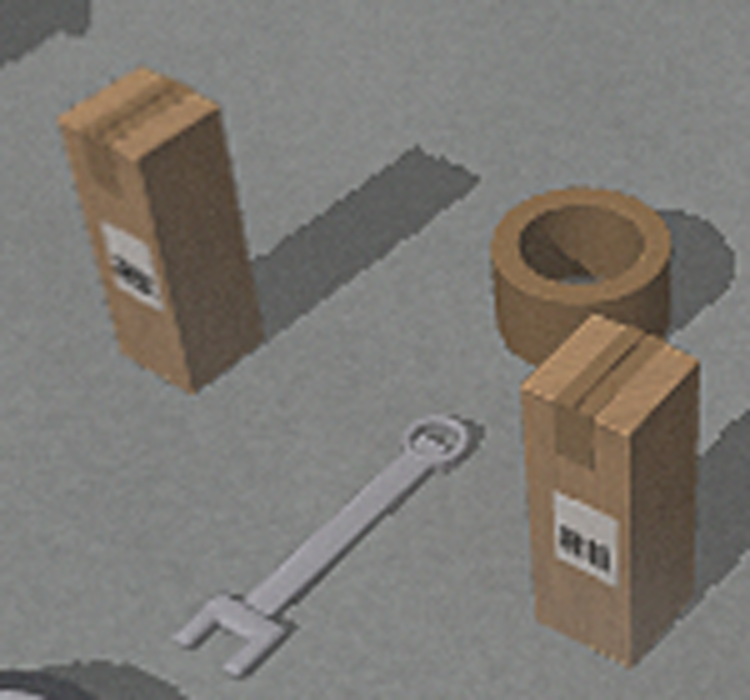

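View pics/b2.png

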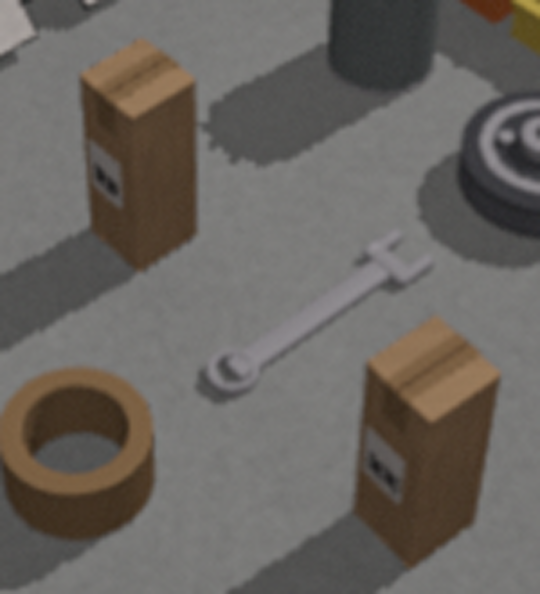

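View pics/b3.png

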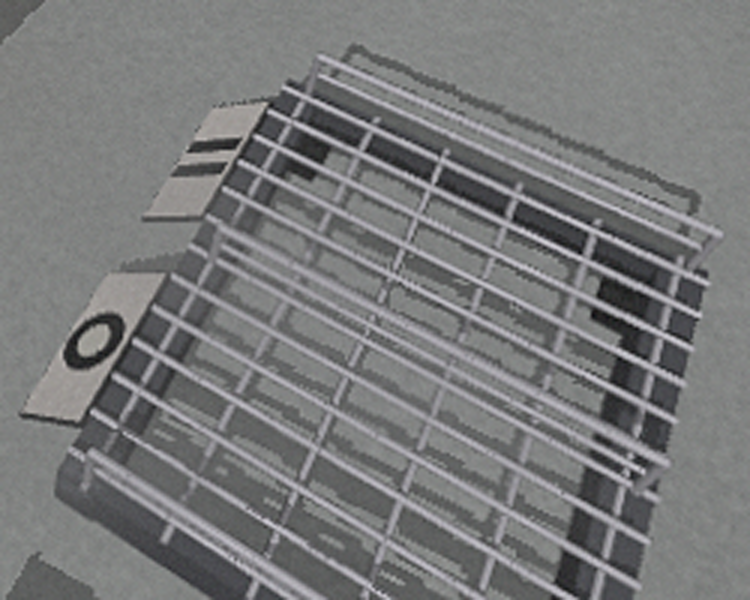

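View pics/b4.png

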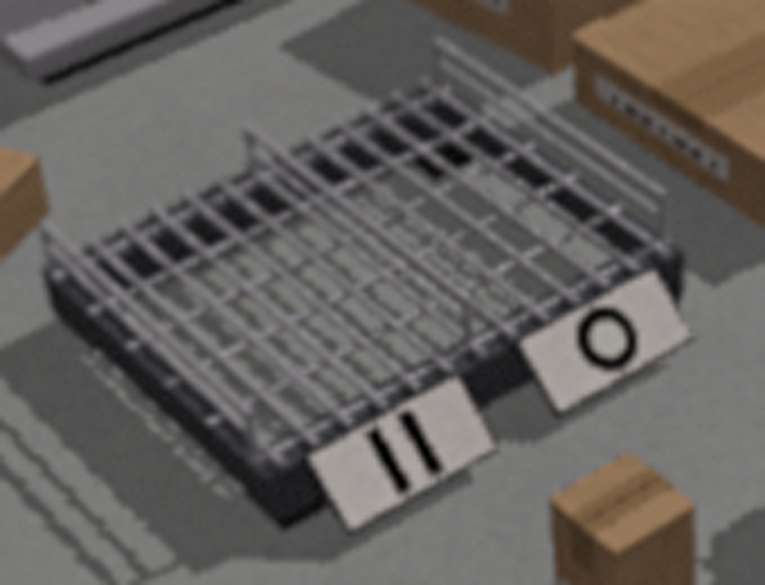

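```bash
cat > m1.py <<'E'
from h import *
cs,cd=ctrl.calibration('scene'),ctrl.calibration('side')
S=lambda L:np.array(L)/5.+[150,115]
D=lambda L:np.array(L)/3.6+[230,190]
obs={'A':(S([(62,120),(147,68),(220,108),(137,160)]),S([(120,350),(192,392),(263,335)]),D([(370,367),(435,318),(498,376),(432,420)]),D([(357,517),(412,565),(470,522)])),
'B':(S([(523,388),(597,315),(698,362),(630,435)]),S([(537,622),(630,667),(693,602)]),D([(83,80),(143,40),(195,83),(135,120)]),D([(92,232),(143,268),(195,235)]))}
sq=np.array([(1,1),(1,-1),(-1,-1),(-1,1)])*25.
for n,(a,b,c,d) in obs.items():
    x0=(tri(cs,a.mean(0),cd,c.mean(0)))
    print(n,x0)
    def res(p):
        R=np.array([[np.cos(p[2]),-np.sin(p[2])],[np.sin(p[2]),np.cos(p[2])]])
        q=sq@R.T+p[:2]; out=[]
        for cam,o,z in((cs,a,140),(cs,b,0),(cd,c,140),(cd,d,0)):
            P=proj(cam,np.c_[q,np.full(4,z)])
            for u in o: out+=list(min((P-u),key=lambda e:e@e))
        return np.array(out)
    best=min((least_squares(res,[*x0[0][:2],y]) for y in np.radians([0,22,45,67])),key=lambda r:r.cost)
    print(n,best.x[:2],np.degrees(best.x[2]),np.abs(best.fun).max(),np.sqrt((best.fun**2).mean()))
S3=lambda L:np.array(L)/3.+[290,220]
D4=lambda L:np.array(L)/4.5+[130,100]
# rack: divider tops (h,y) 
so=S3([(320,57),(718,233),(218,228),(665,463),(90,455)]); sm=[(1,0),(-1,0),(1,1),(-1,1),(1,2)]
do=D4([(45,225),(250,135),(440,40),(662,190)]); dm=[(-1,0),(-1,1),(-1,2),(1,2)]
Y=[-146,0,146]
def resr(p):
    out=[]
    ca,sa=np.cos(p[2]),np.sin(p[2])
    for cam,o,m in((cs,so,sm),(cd,do,dm)):
        for u,(i,j) in zip(o,m):
            X=np.array([i*p[3],Y[j]]); w=np.array([ca*X[0]-sa*X[1],sa*X[0]+ca*X[1]])+p[:2]
            out+=list(proj(cam,[*w,p[4]])[0]-u)
    return np.array(out)
r=least_squares(resr,[250,500,-1.5,123,83]); print(r.x,np.degrees(r.x[2]),np.round(r.fun.reshape(-1,2),1))
for u in S3([(270,99),(205,215),(172,272),(85,423)]): print('t',onz(cs,u,46))
for u in D4([(310,460),(462,380),(520,345),(655,272)]): print('t',onz(cd,u,46))
E
python3 m1.py
```

```text
A (array([ 475.820631  , -358.630031  ,  136.09546469]), np.float64(4.4357633174474635))
A [ 475.85948246 -359.02315122] -1.8064513632211823 2.558597170879466 1.3109098229886136
B (array([499.84780189, -92.2724157 , 135.41062318]), np.float64(5.291418258272992))
B [500.60631634 -91.62740558] 1.2887732608490101 2.333350326450443 1.3370439014353594
[577.96365761 256.80319794  -1.56930509 112.17743479  79.7771911 ] -89.91455847969601 [[-0.5  0.2]
 [-0.7  0.7]
 [ 0.4  0.2]
 [-1.2  0.3]
 [-0.2 -0.3]
 [-1.1 -0.8]
 [-1.  -2.1]
 [-1.2 -0.3]
 [-0.9  0.3]]
t [451.43343531 127.11616863  46.        ]
t [552.59996727 129.48819439  46.        ]
t [596.85438231 129.95376682  46.        ]
t [698.86296839 131.01946855  46.        ]
t [453.3764859 119.5000738  46.       ]
t [555.56739667 117.66701157  46.        ]
t [598.86888321 120.14011386  46.        ]
t [700.06878068 120.1720389   46.        ]
```

```bash
python3 -m creep '[{"rz":20,"x":-130,"y":140,"z":-70},{"rz":40,"x":-260,"y":280,"z":-70},{"rz":69,"x":-457,"y":485,"z":-70},{"rz":69,"x":-457,"y":485,"z":-70},{"rz":69,"x":-457,"y":485,"z":-70},{"rz":69,"x":-457,"y":485,"z":-70},{"rz":69,"x":-457,"y":485,"z":-70},{"rz":69,"x":-457,"y":485,"z":-70},{"rz":69,"x":-457,"y":485,"z":-70},{"rz":69,"x":-457,"y":485,"z":-70}]'
cat > st.py <<'E'
from h import *
import json
s=ctrl.read_state()
r=[*s['joint_pos'],*s['ee_pos'],*s['orientation']]
open('log.txt','a').write(json.dumps([float(v) for v in r])+'\n')
print(s['t'],'q',np.round(s['joint_pos'],3),'p',np.round(s['ee_pos'],1),'o',np.round(np.degrees(s['orientation']),1),'F',np.round(s['wrist_force'],1),'w',round(float(s['grip_width']),1))
E
python3 st.py
```

```text
0.15 q [-1.249  0.312  0.014  1.513 -0.004  1.319 -0.027] p [195.5 513.5 230.5] o [1.80e+02 1.00e-01 6.92e+01] F [-0.3  1.2  0.7] w 85.5$[0]: bad value
```

```bash
python3 -m creep '[{"rx":0,"ry":0,"rz":20,"x":-130,"y":140,"z":-70,"hand":0},{"rx":0,"ry":0,"rz":40,"x":-260,"y":280,"z":-70,"hand":0},{"rx":0,"ry":0,"rz":69,"x":-457,"y":485,"z":-70,"hand":0},{"rx":0,"ry":0,"rz":69,"x":-457,"y":485,"z":-70,"hand":0},{"rx":0,"ry":0,"rz":69,"x":-457,"y":485,"z":-70,"hand":0},{"rx":0,"ry":0,"rz":69,"x":-457,"y":485,"z":-70,"hand":0},{"rx":0,"ry":0,"rz":69,"x":-457,"y":485,"z":-70,"hand":0},{"rx":0,"ry":0,"rz":69,"x":-457,"y":485,"z":-70,"hand":0},{"rx":0,"ry":0,"rz":69,"x":-457,"y":485,"z":-70,"hand":0},{"rx":0,"ry":0,"rz":69,"x":-457,"y":485,"z":-70,"hand":0}]'; python3 st.py
```

```text
t: 1.4
ee_pos: [466.3, -44.6, 298.1]
orientation: [-3.141, -0.001, 0.004]
wrist_force: [1.6, 1.2, 0.8]
grip_width: 85.6
1.4 q [-0.57   0.123  0.712  1.614 -0.082  1.435  0.153] p [466.3 -44.6 298.1] o [-180.    -0.     0.2] F [1.6 1.2 0.8] w 85.6
```

```bash
python3 -m creep '[{"rx":10,"ry":0,"rz":0,"x":0,"y":40,"z":0,"hand":0},{"rx":20,"ry":0,"rz":0,"x":0,"y":80,"z":0,"hand":0},{"rx":30,"ry":0,"rz":0,"x":0,"y":100,"z":0,"hand":0}]';python3 st.py;  python3 -m creep '[{"rx":10,"ry":0,"rz":0,"x":0,"y":0,"z":0,"hand":0},{"rx":20,"ry":0,"rz":0,"x":0,"y":0,"z":0,"hand":0},{"rx":30,"ry":0,"rz":0,"x":0,"y":0,"z":0,"hand":0}]'; python3 st.py
```

```text
t: 1.78
ee_pos: [466.2, -145.7, 298.5]
orientation: [-2.614, -0.003, 0.0]
wrist_force: [1.3, 1.6, 0.2]
grip_width: 85.3
1.775 q [ 0.019  0.423  0.823  1.445 -0.661  1.804  0.836] p [ 466.2 -145.7  298.5] o [-149.8   -0.2    0. ] F [1.3 1.6 0.2] w 85.3
t: 2.15
ee_pos: [466.5, -144.9, 291.9]
orientation: [-2.138, 0.011, -0.002]
wrist_force: [-0.0, 0.6, -1.5]
grip_width: 85.5
2.15 q [ 0.482  0.613  0.421  1.376 -0.851  2.027  0.887] p [ 466.5 -144.9  291.9] o [-1.225e+02  6.000e-01 -1.000e-01] F [-0.   0.6 -1.5] w 85.5
```

```bash
cat > fk.py <<'E'
from h import *
import json, itertools
L=np.array([json.loads(l) for l in open('log.txt')])
def fk(q,p,s):
    Rz=lambda a:Rn.from_euler('z',a).as_matrix(); Ry=lambda a:Rn.from_euler('y',a).as_matrix()
    R=Rz(s[0]*q[0]); t=np.array([0,0,p[0]])
    R=R@Ry(q[1]); R=R@Rz(s[1]*q[2]); t=t+R@np.array([p[4],p[5],p[1]])
    R=R@Ry(q[3]); R=R@Rz(s[2]*q[4]); t=t+R@np.array([p[6],p[7],p[2]])
    R=R@Ry(q[5]); R=R@Rz(s[3]*q[6]); t=t+R@np.array([0,0,p[3]])
    return R@Rz(p[8]),t
if __name__=='__main__':
    res=[]
    for s in itertools.product([1,-1],repeat=4):
      for y0 in (0,np.pi):
        def f(p):
            o=[]
            for r in L:
                R,t=fk(r[:7],p,s); Rm=Rn.from_euler('xyz',r[10:13]).as_matrix()
                o+=[*(t-r[7:10]),*(300*(R-Rm)).ravel()]
            return np.array(o)
        r=least_squares(f,[300,420,430,370,0,0,0,0,y0]); res.append((r.cost,s,r.x,r.fun))
    res.sort(key=lambda a:a[0])
    for a in res[:3]: print(a[0],a[1],np.round(a[2],2),np.abs(a[3]).max())
    np.save('fk.npy',np.r_[res[0][2],res[0][1]])
E
python3 fk.py
```

```text
23.76022117146589 (-1, -1, -1, -1) [272.47 458.41 425.63 351.62   4.57 -12.48  20.5   -1.66   3.14] 3.233555539155475
188879.95914044452 (1, -1, -1, 1) [ 1.00345e+03 -9.36990e+02 -1.17773e+03 -1.40333e+03  1.48238e+03
 -3.98940e+02  1.22774e+03  8.52770e+02  1.45000e+00] 238.3313442592291
188879.95915974476 (1, -1, -1, 1) [ 1.00345e+03 -9.36990e+02 -1.17773e+03 -1.40333e+03  1.48238e+03
 -3.98940e+02  1.22774e+03  8.52770e+02  1.45000e+00] 238.32969349781698
```

```bash
cat > ik.py <<'E'
from fk import *
P=np.load('fk.npy'); p,s=P[:9],P[9:]
lo=np.array([-2.7,-.3,-1.27,.12,-1.44,.2,-3.05])+.03; hi=np.array([2.7,1.91,1.3,2.57,4.58,2.03,3.05])-.03
def ori(d,tilt,top=1):
    # d azimuth deg; tool z=(d sin, -cos); top=1: tool -y on d side (camera on top)
    a=np.radians(d); D=np.array([np.cos(a),np.sin(a),0]); t=np.radians(tilt)
    z=D*np.sin(t)-np.array([0,0,1])*np.cos(t)
    x=np.cross(D,[0,0,1.])*top   # top=1,d=+y: x=+x
    y=np.cross(z,x); return np.c_[x,y,z]
def solve(R,g,n=12,q0=None,seed=0):
    """g grasp-point-ish TCP pos"""
    rng=np.random.default_rng(seed); best=None; sols=[]
    for k in range(n):
        q=np.clip(q0,lo+1e-6,hi-1e-6) if (q0 is not None and k==0) else rng.uniform(lo,hi)
        f=lambda q:(lambda RT:np.r_[RT[1]-g,(300*(RT[0]-R)).ravel()])(fk(q,p,s))
        r=least_squares(f,q,bounds=(lo,hi),max_nfev=60)
        if r.cost<2: sols.append(r.x)
        if best is None or r.cost<best: best=r.cost
    return sols,best
if __name__=='__main__':
    qn=L[-1][:7]
    for nm,c in (('A',[476,-359,85]),('B',[500,-92,85])):
        for d in (90,0,-90,180):
            for th in (30,45,60,75,90):
                for top in (1,-1):
                    R=ori(d,th,top); S,b=solve(R,np.array(c)+R[:,2]*12,8)
                    if S: print('pick',nm,d,th,top,len(S),np.round(S[0],1))
    for nm,c in (('bars',[505,225,80]),('ring',[651,225,80])):
        for th in (0,-15,-30,-45,-60):
            for top in (1,-1):
                R=ori(90,th,top); S,b=solve(R,np.array(c)+R[:,2]*12,8)
                if S: print('place',nm,th,top,len(S),np.round(S[0],1))
E
python3 ik.py
```

```text
pick A 90 30 1 4 [ 1.4  1.1 -1.2  1.2  0.5  1.6  0.4]
pick A 90 30 -1 7 [ 1.4  1.1 -1.2  1.2  0.5  1.6 -2.8]
pick A 90 45 1 4 [ 1.4  1.3 -1.2  1.   0.4  1.8  0.4]
pick A 90 45 -1 7 [ 1.4  1.3 -1.2  1.   0.4  1.8 -2.7]
pick A 90 60 1 3 [ 1.3  1.4 -1.1  0.8  0.2  2.   0.5]
pick A 90 60 -1 6 [ 1.   1.2 -0.2  0.8 -0.5  2.  -2.3]
pick A 0 30 1 5 [ 1.7  0.7 -1.2  2.   0.7  0.5 -1.4]
pick A 0 30 -1 7 [ 1.7  0.7 -1.2  2.   0.7  0.5  1.8]
pick A 0 45 1 6 [ 1.9  0.8 -1.2  2.1  0.6  0.2 -1.1]
pick A 0 45 -1 6 [ 1.9  0.8 -1.2  2.1  0.6  0.2  2. ]
pick A 0 60 1 1 [0.1 1.2 1.3 2.2 4.1 1.8 0.8]
pick A 0 60 -1 1 [ 1.2  0.6 -0.1  2.2  4.5  0.9 -2. ]
pick A 0 75 1 1 [0.4 1.2 1.  2.2 4.  2.  1. ]
pick A 0 75 -1 2 [ 2.1  1.4 -1.1  2.2  4.5  0.2 -1.3]
pick A 0 90 1 4 [ 2.3  1.8 -1.2  2.1 -1.   0.2  1.4]
pick A 0 90 -1 7 [ 1.7  1.1 -0.5  2.1  4.5  1.2 -1.4]
pick A -90 30 1 8 [-0.1  0.5  0.6  1.8  0.3  0.7 -3. ]
pick A -90 30 -1 4 [ 1.2  0.8 -1.2  1.9  1.3  1.3 -0.5]
pick A -90 45 1 8 [-0.6  0.9  1.   1.9  0.1  0.5 -3. ]
pick A -90 45 -1 4 [ 1.1  0.9 -1.2  2.   1.6  1.6 -0.8]
pick A -90 60 1 8 [-0.8  1.2  
[... 2468 characters left out ...]
  0.4  1.3  0.3  1.5  2.4]
place bars -60 1 4 [-1.3  1.2  0.9  1.2  0.   1.6 -0.6]
place bars -60 -1 1 [-1.1  1.1  0.4  1.2  0.4  1.7  2.3]
place ring 0 1 3 [-0.4  0.7  0.2  1.3 -0.1  1.2 -0.3]
place ring 0 -1 7 [-0.9  1.   1.   1.3 -0.8  1.3 -3. ]
place ring -15 1 4 [ 0.1  1.1 -1.2  1.2  1.2  1.7 -1. ]
place ring -15 -1 2 [-0.1  0.9 -0.7  1.2  0.7  1.4  2.3]
place ring -30 1 4 [-0.1  1.1 -1.1  1.   1.2  1.9 -1. ]
place ring -30 -1 1 [-0.7  0.9  0.2  1.   0.3  1.5  2.6]
place ring -45 1 4 [-0.6  1.1 -0.   0.8  0.6  1.7 -0.7]
place ring -45 -1 1 [-0.8  1.1  0.3  0.8  0.3  1.7  2.5]
place ring -60 1 4 [-0.8  1.3  0.4  0.7  0.5  1.9 -0.6]
place ring -60 -1 1 [-0.9  1.3  0.5  0.7  0.4  1.8  2.6]
```

```bash
cat > go.py <<'E'
from ik import *
import sys
# usage: go.py X Y Z dAz tilt : print creep delta from measured pose
X,Y,Z,d,t=map(float,sys.argv[1:6])
st=ctrl.read_state(); R0=Rn.from_euler('xyz',st['orientation']).as_matrix()
R=ori(d,t); dv=R0.T@(np.array([X,Y,Z])-st['ee_pos']); rv=np.degrees(Rn.from_matrix(R0.T@R).as_rotvec())
print('rot',np.round(rv,1),'shift',np.round(dv,1))
S,b=solve(R,np.array([X,Y,Z]),6,st['joint_pos']); print('ik',b,[np.round(q,2) for q in S[:1]])
E
python3 go.py 500.6 -175 128 90 60
```

```text
rot [ 2.5  0.2 -0.6] shift [ 36.  154.1  62.5]
ik 2.9873346166938327e-26 [array([ 0.6 ,  0.89,  0.27,  1.31, -0.83,  1.86,  1.02])]
```

```bash
python3 -m creep '[{"rx":1,"ry":0,"rz":0,"x":12,"y":50,"z":20,"hand":0},{"rx":2,"ry":0,"rz":0,"x":24,"y":100,"z":40,"hand":0},{"rx":2,"ry":0,"rz":-0.5,"x":36,"y":140,"z":56,"hand":0},{"rx":2.5,"ry":0,"rz":-0.5,"x":36,"y":154,"z":62,"hand":0},{"rx":2.5,"ry":0,"rz":-0.5,"x":36,"y":154,"z":62,"hand":0}]'; python3 st.py
python3 - <<'E'
from h import *
c=ctrl.calibration('wrist'); im=ctrl.get_image('wrist'); cv2.imwrite('pics/c_w.png',im[:,:,::-1])
print(proj(c,[[x+500.6,y-91.6,z] for z in (0,140) for x in(-25,25) for y in (-25,25)]).round())
im=ctrl.get_image('side'); cv2.imwrite('pics/c_s.png',im[:,:,::-1])
E
```

```text
t: 2.78
ee_pos: [500.9, -173.5, 131.3]
orientation: [-2.094, 0.0, 0.007]
wrist_force: [-0.4, 0.3, 0.1]
grip_width: 85.1
2.775 q [ 0.532  0.894  0.378  1.332 -0.884  1.899  1.064] p [ 500.9 -173.5  131.3] o [-120.     0.     0.4] F [-0.4  0.3  0.1] w 85.1
[[254. 292.]
 [257. 249.]
 [306. 292.]
 [304. 249.]
 [239. 187.]
 [245. 139.]
 [320. 188.]
 [315. 139.]]
```

View pics/c_w.png

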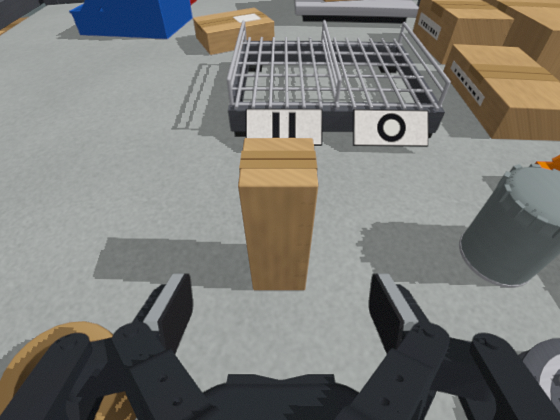

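View pics/c_s.png

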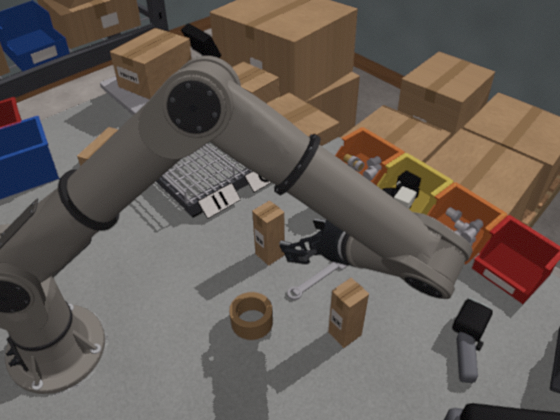

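```bash
python3 -m creep '[{"rx":0,"ry":0,"rz":0,"x":-1,"y":3,"z":40,"hand":0},{"rx":0,"ry":0,"rz":0,"x":-1,"y":3,"z":80,"hand":0},{"rx":0,"ry":0,"rz":0,"x":-1,"y":3,"z":100,"hand":0},{"rx":0,"ry":0,"rz":0,"x":-1,"y":3,"z":110,"hand":0},{"rx":0,"ry":0,"rz":0,"x":-1,"y":3,"z":110,"hand":0}]' 20; python3 st.py
python3 - <<'E'
from h import *
im=ctrl.get_image('wrist'); cv2.imwrite('pics/d_w.png',im[:,:,::-1])
E
```

```text
t: 3.5
ee_pos: [500.4, -80.3, 74.7]
orientation: [-2.097, -0.003, 0.007]
wrist_force: [-0.4, -0.5, 0.6]
grip_width: 85.6
3.5 q [ 0.418  0.871  0.345  1.556 -0.929  1.7    1.133] p [500.4 -80.3  74.7] o [-120.1   -0.2    0.4] F [-0.4 -0.5  0.6] w 85.6
```

View pics/d_w.png

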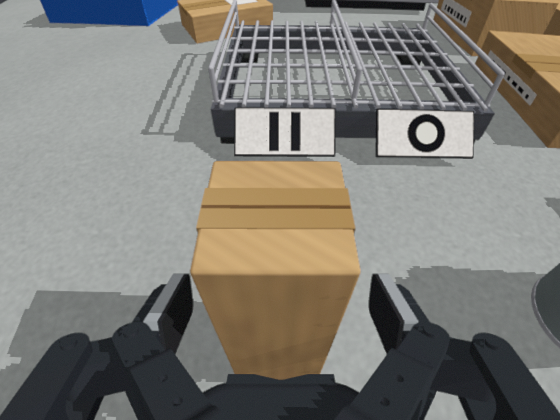

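```bash
python3 -m creep '[{"rx":0,"ry":0,"rz":0,"x":0,"y":0,"z":0,"hand":70},{"rx":0,"ry":0,"rz":0,"x":0,"y":0,"z":0,"hand":110},{"rx":0,"ry":0,"rz":0,"x":0,"y":0,"z":0,"hand":160},{"rx":0,"ry":0,"rz":0,"x":0,"y":0,"z":0,"hand":200},{"rx":0,"ry":0,"rz":0,"x":0,"y":0,"z":0,"hand":200},{"rx":0,"ry":0,"rz":0,"x":0,"y":0,"z":0,"hand":200}]' 50; python3 st.py
```

```text
t: 4.3
ee_pos: [500.2, -80.1, 74.3]
orientation: [-2.096, -0.002, 0.007]
wrist_force: [-0.5, -2.2, 2.7]
grip_width: 49.7
4.3 q [ 0.418  0.871  0.345  1.557 -0.93   1.7    1.133] p [500.2 -80.1  74.3] o [-1.201e+02 -1.000e-01  4.000e-01] F [-0.5 -2.2  2.7] w 49.7
```

```bash
python3 -m creep '[{"rx":0,"ry":0,"rz":0,"x":0,"y":-17,"z":-10,"hand":200},{"rx":0,"ry":0,"rz":0,"x":0,"y":-44,"z":-25,"hand":200},{"rx":-4,"ry":0,"rz":0,"x":0,"y":-80,"z":-40,"hand":200},{"rx":-10,"ry":0,"rz":0,"x":1,"y":-120,"z":-50,"hand":200},{"rx":-18,"ry":0,"rz":0,"x":2,"y":-155,"z":-45,"hand":200},{"rx":-26,"ry":0,"rz":0,"x":3,"y":-180,"z":-30,"hand":200},{"rx":-34,"ry":0,"rz":0,"x":4,"y":-200,"z":-15,"hand":200},{"rx":-42,"ry":0,"rz":0,"x":5,"y":-212,"z":0,"hand":200},{"rx":-50,"ry":0,"rz":0,"x":5,"y":-221,"z":11,"hand":200},{"rx":-58,"ry":0,"rz":0,"x":5,"y":-221,"z":11,"hand":200},{"rx":-66,"ry":0,"rz":0,"x":5,"y":-221,"z":11,"hand":200},{"rx":-74,"ry":0,"rz":0,"x":5,"y":-221,"z":11,"hand":200},{"rx":-82,"ry":0,"rz":0,"x":5,"y":-221,"z":11,"hand":200},{"rx":-88,"ry":0,"rz":0,"x":5,"y":-221,"z":11,"hand":200},{"rx":-90,"ry":0,"rz":0,"x":5,"y":-221,"z":11,"hand":200},{"rx":-90,"ry":0,"rz":0,"x":5,"y":-221,"z":11,"hand":200}]'; python3 st.py;  python3 - <<'E'
from h import *
im=ctrl.get_image('side'); cv2.imwrite('pics/e_s.png',im[:,:,::-1])
crop('pics/e_s.png',120,90,250,190,3.1,'pics/e_s2.png')
E
```

```text
t: 6.3
ee_pos: [503.1, 40.9, 259.4]
orientation: [2.617, -0.001, 0.008]
wrist_force: [0.8, 0.0, -2.3]
grip_width: 49.4
6.3 q [-0.739  0.331  0.381  1.561  0.369  1.473 -0.431] p [503.1  40.9 259.4] o [150.   -0.    0.4] F [ 0.8  0.  -2.3] w 49.4
```

View pics/e_s2.png

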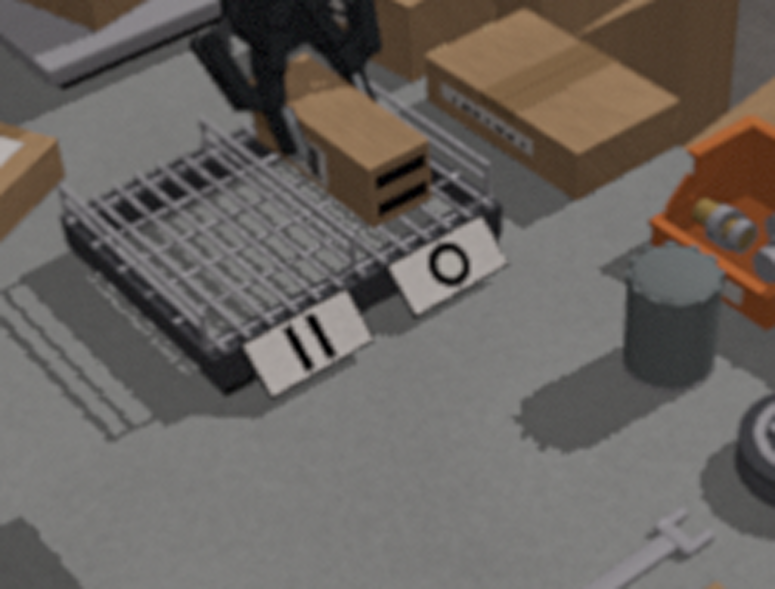

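```bash
cat > held.py <<'E'
from ik import *
def held(g_tcp,g_tilt,axis,yaw=0.0):
    "corners of carton in tool frame"
    R=ori(90,g_tilt); C=np.array([[axis[0]+x,axis[1]+y,z] for z in (0,140) for x in(-25,25) for y in (-25,25)])
    return (C-np.array(g_tcp))@R
def now(Ct):
    st=ctrl.read_state(); R0=Rn.from_euler('xyz',st['orientation']).as_matrix()
    return Ct@R0.T+st['ee_pos']
E
python3 - <<'E'
from held import *
C=held([500.2,-80.1,74.3],60.1,[500.2,-91.6]); W=now(C); print(W.round(1)); print(((proj(ctrl.calibration('side'),W)-[120,90])*3.1).round())
E
```

```text
[[478.8 -34.6 296.7]
 [478.9 -34.7 246.7]
 [528.8 -34.3 296.8]
 [528.9 -34.4 246.8]
 [478.  105.4 296.3]
 [478.1 105.3 246.3]
 [528.  105.7 296.4]
 [528.1 105.6 246.4]]
[[366. 165.]
 [372. 226.]
 [427. 134.]
 [430. 195.]
 [243.  76.]
 [252. 135.]
 [302.  49.]
 [308. 108.]]
```

```bash
python3 -m creep '[{"rx":0,"ry":0,"rz":0,"x":0.5,"y":-30,"z":-12,"hand":200},{"rx":0,"ry":0,"rz":0,"x":0.5,"y":-75,"z":-35,"hand":200},{"rx":0,"ry":0,"rz":0,"x":0.5,"y":-125,"z":-57,"hand":200},{"rx":0,"ry":0,"rz":0,"x":0.5,"y":-165,"z":-75,"hand":200},{"rx":0,"ry":0,"rz":0,"x":0.5,"y":-183,"z":-83,"hand":200},{"rx":0,"ry":0,"rz":0,"x":0.5,"y":-195,"z":-60,"hand":200},{"rx":0,"ry":0,"rz":0,"x":0.5,"y":-215,"z":-27,"hand":200},{"rx":0,"ry":0,"rz":0,"x":0.5,"y":-237,"z":10,"hand":200},{"rx":0,"ry":0,"rz":0,"x":0.5,"y":-253,"z":37,"hand":200},{"rx":0,"ry":0,"rz":0,"x":0.5,"y":-260,"z":50,"hand":200},{"rx":0,"ry":0,"rz":0,"x":0.5,"y":-265,"z":58,"hand":200},{"rx":0,"ry":0,"rz":0,"x":0.5,"y":-265,"z":58,"hand":200}]'; python3 st.py;  python3 - <<'E'
from held import *
C=held([500.2,-80.1,74.3],60.1,[500.2,-91.6]); W=now(C); print(W.round(1)); print(((proj(ctrl.calibration('side'),W)-[120,90])*3.1).round())
im=ctrl.get_image('side'); cv2.imwrite('pics/f_s.png',im[:,:,::-1])
crop('pics/f_s.png',120,90,250,190,3.1,'pics/f_s2.png')
im=ctrl.get_image('scene'); cv2.imwrite('pics/f_c.png',im[:,:,::-1])
crop('pics/f_c.png',290,220,250,190,3.1,'pics/f_c2.png')
print(((proj(ctrl.calibration('scene'),W)-[290,220])*3.1).round())
E
```

```text
t: 7.85
ee_pos: [503.7, 240.6, 77.3]
orientation: [2.617, -0.003, 0.007]
wrist_force: [0.1, -0.5, -2.8]
grip_width: 49.2
7.85 q [-0.903  0.702  0.28   1.447  0.238  1.345 -0.744] p [503.7 240.6  77.3] o [149.9  -0.2   0.4] F [ 0.1 -0.5 -2.8] w 49.2
[[479.1 166.2 113.9]
 [479.2 166.1  63.9]
 [529.1 166.6 114. ]
 [529.2 166.4  64. ]
 [478.2 306.2 113.5]
 [478.3 306.1  63.5]
 [528.2 306.5 113.7]
 [528.3 306.4  63.7]]
[[228. 240.]
 [236. 288.]
 [280. 213.]
 [286. 261.]
 [135. 162.]
 [145. 209.]
 [185. 138.]
 [194. 185.]]
[[348.  92.]
 [328. 145.]
 [314. 154.]
 [295. 206.]
 [617. 213.]
 [580. 264.]
 [593. 288.]
 [556. 338.]]
```

View pics/f_s2.png

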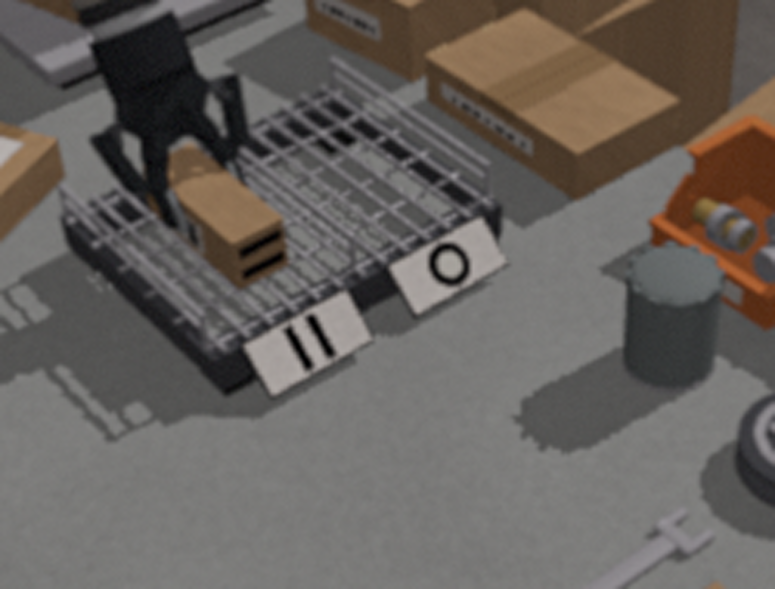

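View pics/f_c2.png

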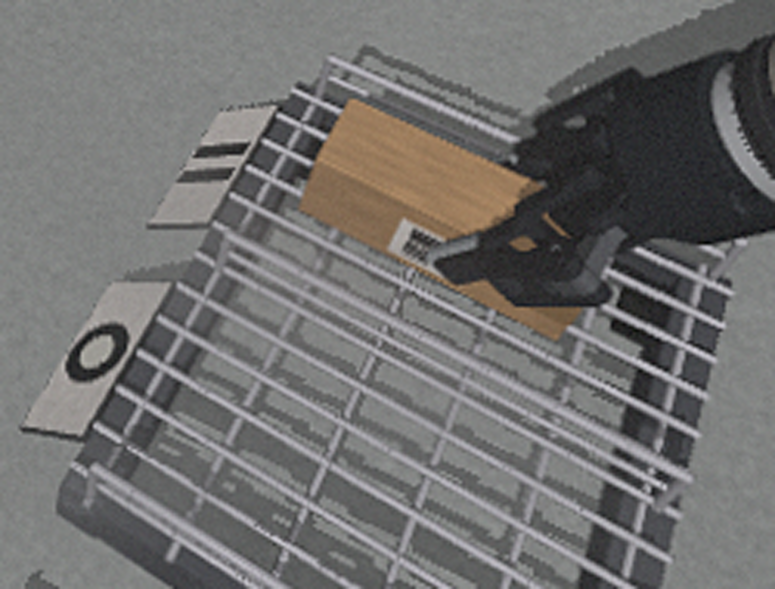

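```bash
python3 -m creep '[{"rx":0,"ry":0,"rz":0,"x":0,"y":-2,"z":3.5,"hand":200},{"rx":0,"ry":0,"rz":0,"x":0,"y":-4,"z":7,"hand":200},{"rx":0,"ry":0,"rz":0,"x":0,"y":-5,"z":8.7,"hand":200},{"rx":0,"ry":0,"rz":0,"x":0,"y":-5.5,"z":9.5,"hand":200},{"rx":0,"ry":0,"rz":0,"x":0,"y":-5.5,"z":9.5,"hand":200}]'; python3 st.py; python3 -m creep '[{"rx":0,"ry":0,"rz":0,"x":0,"y":-0.5,"z":0.9,"hand":200},{"rx":0,"ry":0,"rz":0,"x":0,"y":-1,"z":1.7,"hand":200}]'; python3 st.py
```

```text
t: 8.57
ee_pos: [503.2, 240.7, 65.7]
orientation: [2.616, -0.002, 0.007]
wrist_force: [0.5, -0.2, -2.6]
grip_width: 49.5
8.575 q [-0.903  0.716  0.278  1.456  0.237  1.326 -0.75 ] p [503.2 240.7  65.7] o [ 1.499e+02 -1.000e-01  4.000e-01] F [ 0.5 -0.2 -2.6] w 49.5
t: 8.82
ee_pos: [503.4, 240.7, 65.5]
orientation: [2.616, -0.002, 0.007]
wrist_force: [-2.8, 1.1, 8.1]
grip_width: 49.5
8.825 q [-0.903  0.716  0.279  1.455  0.237  1.326 -0.751] p [503.4 240.7  65.5] o [ 1.499e+02 -1.000e-01  4.000e-01] F [-2.8  1.1  8.1] w 49.5
```

```bash
python3 -m creep '[{"rx":0,"ry":0,"rz":0,"x":0,"y":0,"z":0,"hand":100},{"rx":0,"ry":0,"rz":0,"x":0,"y":0,"z":0,"hand":85},{"rx":0,"ry":0,"rz":0,"x":0,"y":0,"z":0,"hand":65},{"rx":0,"ry":0,"rz":0,"x":0,"y":0,"z":0,"hand":50},{"rx":0,"ry":0,"rz":0,"x":0,"y":0,"z":0,"hand":50}]' 20; python3 st.py; python3 -m creep '[{"rx":0,"ry":0,"rz":0,"x":0,"y":0,"z":-10,"hand":50},{"rx":0,"ry":0,"rz":0,"x":0,"y":0,"z":-40,"hand":50},{"rx":0,"ry":0,"rz":0,"x":0,"y":0,"z":-90,"hand":50},{"rx":0,"ry":0,"rz":0,"x":0,"y":0,"z":-140,"hand":50},{"rx":0,"ry":0,"rz":0,"x":0,"y":0,"z":-180,"hand":0}]'; python3 st.py;python3 - <<'E'
from h import *
im=ctrl.get_image('side'); cv2.imwrite('pics/g_s.png',im[:,:,::-1])
crop('pics/g_s.png',120,90,250,190,3.1,'pics/g_s2.png')
E
python3 go.py 475 -450 180 90 55
```

```text
t: 9.45
ee_pos: [503.2, 240.7, 63.7]
orientation: [2.616, -0.002, 0.007]
wrist_force: [0.4, -0.5, -0.4]
grip_width: 68.7
9.45 q [-0.903  0.718  0.278  1.457  0.236  1.322 -0.751] p [503.2 240.7  63.7] o [ 1.499e+02 -1.000e-01  4.000e-01] F [ 0.4 -0.5 -0.4] w 68.7
t: 10.07
ee_pos: [502.3, 332.7, 222.2]
orientation: [2.619, -0.004, 0.009]
wrist_force: [0.7, 0.3, -0.0]
grip_width: 84.2
10.075 q [-0.963  0.71   0.276  1.053  0.215  1.744 -0.712] p [502.3 332.7 222.2] o [150.1  -0.2   0.5] F [ 0.7  0.3 -0. ] w 84.2
rot [84.5 -0.4  0.9] shift [-38.3 661.5 427.5]
ik 1650.6197162079789 []
```

View pics/g_s2.png

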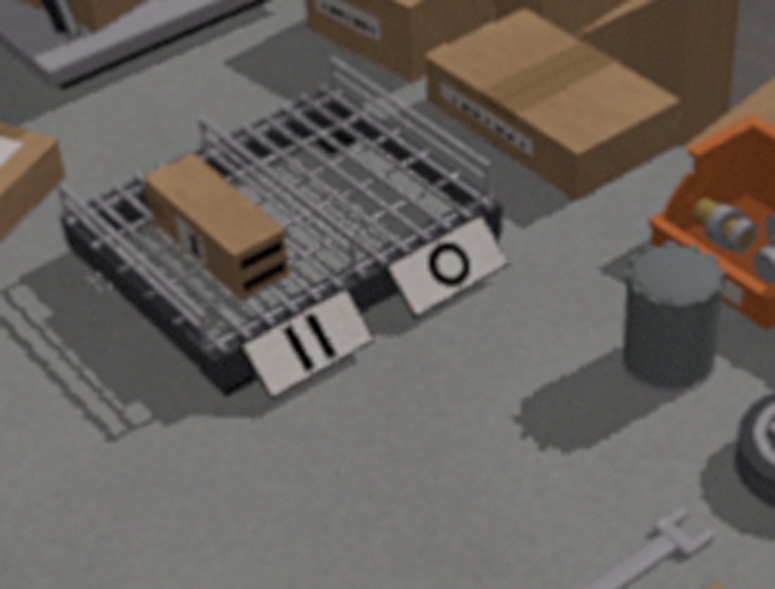

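Run:
```python
from ik import *
for th in (40,45,50,55,60):
    R=ori(90,th); g=np.array([475.9,-359,80])+14*R[:,2]
    for up,bk in ((0,0),(60,0),(120,0),(170,0),(0,50),(0,70),(0,90)):
        T=g+[0,0,up]-bk*R[:,2]
        S,b=solve(R,T,10); print(th,up,bk,len(S),round(b,1),np.round(S[0],2) if S else '')
```

```text
40 0 0 5 0.0 [ 1.38  1.24 -1.23  1.09  0.47  1.71  0.38]
40 60 0 5 0.0 [ 1.37  1.16 -1.23  1.05  0.4   1.78  0.36]
40 120 0 5 0.0 [ 1.34  1.06 -1.16  1.    0.28  1.84  0.38]
40 170 0 4 0.0 [ 1.33  1.03 -1.21  0.93  0.28  1.93  0.34]
40 0 50 5 0.0 [ 1.36  1.22 -1.24  0.96  0.46  1.82  0.41]
40 0 70 5 0.0 [ 1.34  1.21 -1.23  0.9   0.46  1.87  0.42]
40 0 90 5 0.0 [ 1.32  1.21 -1.24  0.83  0.46  1.92  0.43]
45 0 0 5 0.0 [ 1.37  1.28 -1.23  1.02  0.43  1.77  0.4 ]
45 60 0 4 0.0 [ 1.36  1.21 -1.23  0.99  0.36  1.84  0.38]
45 120 0 4 0.0 [ 1.35  1.14 -1.23  0.94  0.3   1.91  0.35]
45 170 0 4 0.0 [ 1.32  1.08 -1.21  0.88  0.24  1.98  0.34]
45 0 50 4 0.0 [ 1.33  1.26 -1.19  0.87  0.39  1.89  0.45]
45 0 70 4 0.0 [ 1.3   1.25 -1.16  0.8   0.37  1.93  0.47]
45 0 90 4 0.0 [ 1.28  1.25 -1.18  0.72  0.39  1.99  0.48]
50 0 0 4 0.0 [ 1.34  1.31 -1.17  0.95  0.34  1.83  0.44]
50 60 0 4 0.0 [ 1.35  1.26 -1.24  0.93  0.33  1.89  0.38]
50 120 0 4 0.0 [ 1.33  1.18 -1.21  0.88  0.24  1.96  0.36]
50 170 0 0 2.5 
50 0 50 4 0.0 [ 1.29  1.29 -1.12  0.78  0.3   1.95  0.49]
50 0 70 4 0.0 [ 1.26  1.28 -1.05  0.7   0.26  2.    0.53]
50 0 90 0 37.0 
55 0 0 4 0.0 [ 1.34  1.38 -1.21  0.88  0.34  1.9   0.43]
55 60 0 4 0.0 [ 1.32  1.27 -1.13  0.87  0.21  1.94  0.43]
55 120 0 4 0.0 [ 1.29  1.18 -1.08  0.83  0.11  2.    0.42]
55 170 0 0 96.6 
55 0 50 4 0.6 [ 1.18  1.25 -0.72  0.69 -0.04  2.    0.65]
55 0 70 0 92.5 
55 0 90 0 343.5 
60 0 0 4 0.0 [ 1.29  1.37 -1.05  0.81  0.17  1.94  0.51]
60 60 0 4 0.0 [ 1.31  1.32 -1.15  0.81  0.18  2.    0.43]
60 120 0 0 61.2 
60 170 0 0 301.9 
60 0 50 0 154.5 
60 0 70 0 460.8 
60 0 90 0 934.0
```

```bash
python3 -m creep '[{"rx":3,"ry":0,"rz":0,"x":-8,"y":40,"z":10,"hand":0},{"rx":8,"ry":0,"rz":0,"x":-16,"y":95,"z":30,"hand":0},{"rx":14,"ry":0,"rz":0,"x":-25,"y":150,"z":50,"hand":0},{"rx":20,"ry":0,"rz":0,"x":-35,"y":205,"z":68,"hand":0},{"rx":25,"ry":0,"rz":0,"x":-45,"y":265,"z":80,"hand":0},{"rx":30,"ry":0,"rz":0,"x":-50,"y":326,"z":96,"hand":0},{"rx":36,"ry":0,"rz":0,"x":-46,"y":376,"z":130,"hand":0},{"rx":42,"ry":0,"rz":0,"x":-40,"y":426,"z":165,"hand":0},{"rx":48,"ry":0,"rz":0,"x":-34,"y":476,"z":200,"hand":0},{"rx":54,"ry":0,"rz":0,"x":-28,"y":526,"z":233,"hand":0},{"rx":60,"ry":0,"rz":0,"x":-26,"y":577,"z":266,"hand":0},{"rx":60,"ry":0,"rz":0,"x":-26,"y":577,"z":266,"hand":0},{"rx":60,"ry":0,"rz":0,"x":-26,"y":577,"z":266,"hand":0},{"rx":60,"ry":0,"rz":0,"x":-26,"y":577,"z":266,"hand":0}]'; python3 st.py; python3 go.py 476 -352 240 90 45
```

```text
t: 11.88
ee_pos: [482.0, -299.7, 280.8]
orientation: [-2.62, -0.006, 0.012]
wrist_force: [0.1, -0.1, 0.3]
grip_width: 85.0
11.875 q [ 0.42   0.652  0.653  1.1   -0.673  1.936  0.962] p [ 482.  -299.7  280.8] o [-150.1   -0.3    0.7] F [ 0.1 -0.1  0.3] w 85.0
rot [15.1  0.1  0.7] shift [-6.8 65.6  9.3]
ik 9.205183321821549e-27 [array([ 1.08,  0.88, -0.43,  0.86, -0.26,  1.98,  0.66])]
```

```bash
python3 -m creep '[{"rx":4,"ry":0,"rz":0.3,"x":-3,"y":20,"z":3,"hand":0},{"rx":8,"ry":0,"rz":0.7,"x":-6,"y":40,"z":6,"hand":0},{"rx":12,"ry":0,"rz":0.7,"x":-6,"y":55,"z":9,"hand":0},{"rx":15,"ry":0,"rz":0.7,"x":-6,"y":65,"z":9,"hand":0},{"rx":15,"ry":0,"rz":0.7,"x":-6,"y":65,"z":9,"hand":0},{"rx":15,"ry":0,"rz":0.7,"x":-6,"y":65,"z":9,"hand":0}]'; python3 st.py
python3 - <<'E'
from h import *
c=ctrl.calibration('wrist'); im=ctrl.get_image('wrist'); cv2.imwrite('pics/i_w.png',im[:,:,::-1])
print(proj(c,[[x+475.9,y-359,z] for z in (0,140) for x in(-25,25) for y in (-25,25)]).round())
E
python3 go.py 476 -352 90 90 45
```

```text
t: 12.62
ee_pos: [475.9, -352.6, 240.3]
orientation: [-2.361, 0.004, -0.0]
wrist_force: [-0.2, -0.1, 0.4]
grip_width: 85.7
12.625 q [ 0.881  0.862  0.009  0.847 -0.522  2.031  0.797] p [ 475.9 -352.6  240.3] o [-135.3    0.2   -0. ] F [-0.2 -0.1  0.4] w 85.7
[[260. 353.]
 [261. 309.]
 [302. 353.]
 [301. 309.]
 [248. 349.]
 [250. 284.]
 [313. 349.]
 [310. 284.]]
rot [ 0.3  0.2 -0.2] shift [  1.  104.9 107.2]
ik 2.3254302857922944e-26 [array([ 0.89,  0.98,  0.01,  1.  , -0.48,  1.8 ,  0.94])]
```

View pics/i_w.png

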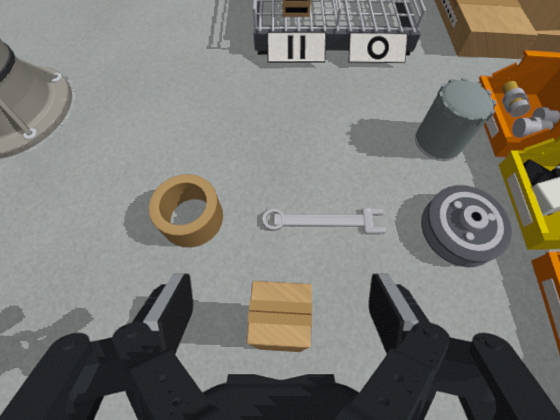

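```bash
python3 -m creep '[{"rx":0,"ry":0,"rz":0,"x":0,"y":15,"z":15,"hand":0},{"rx":0,"ry":0,"rz":0,"x":0,"y":40,"z":40,"hand":0},{"rx":0,"ry":0,"rz":0,"x":0,"y":65,"z":66,"hand":0},{"rx":0,"ry":0,"rz":0,"x":0,"y":87,"z":89,"hand":0},{"rx":0,"ry":0,"rz":0,"x":0,"y":99,"z":101,"hand":0},{"rx":0,"ry":0,"rz":0,"x":0,"y":105,"z":107,"hand":0},{"rx":0,"ry":0,"rz":0,"x":0,"y":105,"z":107,"hand":0}]' 20; python3 st.py
python3 - <<'E'
from h import *
im=ctrl.get_image('wrist'); cv2.imwrite('pics/j_w.png',im[:,:,::-1])
im=ctrl.get_image('side'); cv2.imwrite('pics/j_s.png',im[:,:,::-1])
E
```

```text
t: 13.55
ee_pos: [474.5, -352.6, 88.5]
orientation: [-2.358, 0.006, -0.002]
wrist_force: [-0.6, -0.1, -0.0]
grip_width: 85.3
13.55 q [ 0.882  0.972  0.011  1.016 -0.479  1.789  0.937] p [ 474.5 -352.6   88.5] o [-1.351e+02  3.000e-01 -1.000e-01] F [-0.6 -0.1 -0. ] w 85.3
```

View pics/j_w.png

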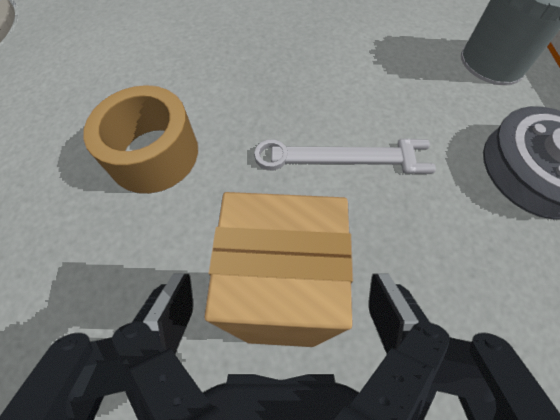

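View pics/j_s.png

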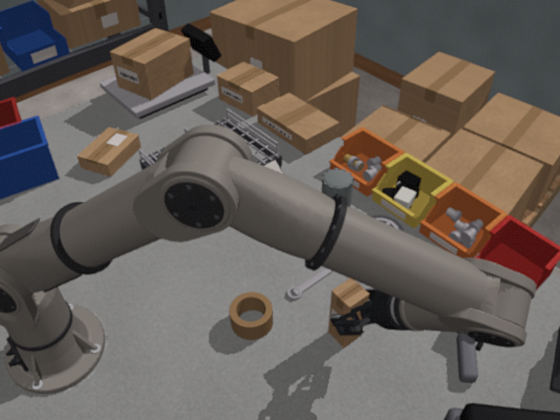

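```bash
python3 -m creep '[{"rx":0,"ry":0,"rz":0,"x":1,"y":0,"z":0,"hand":70},{"rx":0,"ry":0,"rz":0,"x":1,"y":0,"z":0,"hand":110},{"rx":0,"ry":0,"rz":0,"x":1,"y":0,"z":0,"hand":160},{"rx":0,"ry":0,"rz":0,"x":1,"y":0,"z":0,"hand":200},{"rx":0,"ry":0,"rz":0,"x":1,"y":0,"z":0,"hand":200},{"rx":0,"ry":0,"rz":0,"x":1,"y":0,"z":0,"hand":200}]' 60; python3 st.py
```

```text
t: 14.4
ee_pos: [475.5, -353.0, 89.3]
orientation: [-2.358, 0.004, -0.003]
wrist_force: [-1.3, -2.9, 5.2]
grip_width: 49.5
14.4 q [ 0.882  0.972  0.01   1.012 -0.48   1.791  0.936] p [ 475.5 -353.    89.3] o [-1.351e+02  3.000e-01 -1.000e-01] F [-1.3 -2.9  5.2] w 49.5
```

```bash
python3 -m creep '[{"rx":0,"ry":0,"rz":0,"x":0,"y":-11,"z":-11,"hand":200},{"rx":0,"ry":0,"rz":0,"x":0,"y":-32,"z":-32,"hand":200},{"rx":0,"ry":0,"rz":0,"x":0,"y":-60,"z":-60,"hand":200},{"rx":-6,"ry":0,"rz":0,"x":0,"y":-99,"z":-85,"hand":200},{"rx":-12,"ry":0,"rz":0,"x":0,"y":-145,"z":-88,"hand":200},{"rx":-19,"ry":0,"rz":0,"x":3,"y":-187,"z":-74,"hand":200},{"rx":-27,"ry":0,"rz":0,"x":6,"y":-223,"z":-46,"hand":200},{"rx":-35,"ry":0,"rz":0,"x":9,"y":-255,"z":-14,"hand":200},{"rx":-43,"ry":0,"rz":0,"x":12,"y":-286,"z":18,"hand":200},{"rx":-51,"ry":0,"rz":0,"x":15,"y":-318,"z":49,"hand":200},{"rx":-59,"ry":0,"rz":0,"x":18,"y":-350,"z":81,"hand":200},{"rx":-67,"ry":0,"rz":0,"x":21,"y":-378,"z":110,"hand":200},{"rx":-74,"ry":0,"rz":0,"x":23,"y":-399,"z":131,"hand":200},{"rx":-81,"ry":0,"rz":0,"x":25,"y":-412,"z":143,"hand":200},{"rx":-87,"ry":0,"rz":0,"x":25,"y":-412,"z":143,"hand":200},{"rx":-90,"ry":0,"rz":0,"x":25,"y":-412,"z":143,"hand":200},{"rx":-90,"ry":0,"rz":0,"x":25,"y":-412,"z":143,"hand":200},{"rx":-90,"ry":0,"rz":0,"x":25,"y":-412,"z":143,"hand":200}]'; python3 st.py;  python3 - <<'E'
from held import *
im=ctrl.get_image('side'); cv2.imwrite('pics/k_s.png',im[:,:,::-1])
crop('pics/k_s.png',120,90,250,190,3.1,'pics/k_s2.png')
C=held([475.5,-353,89.3],45.1,[475.5,-359]); W=now(C); print(W.round(1)); print(((proj(ctrl.calibration('side'),W)-[120,90])*3.1).round())
E
```

```text
t: 16.65
ee_pos: [502.5, 38.9, 278.6]
orientation: [2.356, 0.004, -0.005]
wrist_force: [0.4, -0.3, -3.6]
grip_width: 49.4
16.65 q [-0.436  0.429 -0.176  1.499  0.693  1.721 -0.692] p [502.5  38.9 278.6] o [135.    0.2  -0.3] F [ 0.4 -0.3 -3.6] w 49.4
[[477.2 -50.3 310.1]
 [477.  -50.4 260.1]
 [527.2 -50.6 309.9]
 [527.  -50.7 259.9]
 [477.9  89.7 309.8]
 [477.7  89.6 259.8]
 [527.9  89.4 309.6]
 [527.7  89.3 259.6]]
[[378. 160.]
 [383. 223.]
 [440. 129.]
 [443. 192.]
 [254.  69.]
 [262. 130.]
 [314.  43.]
 [320. 103.]]
```

View pics/k_s2.png

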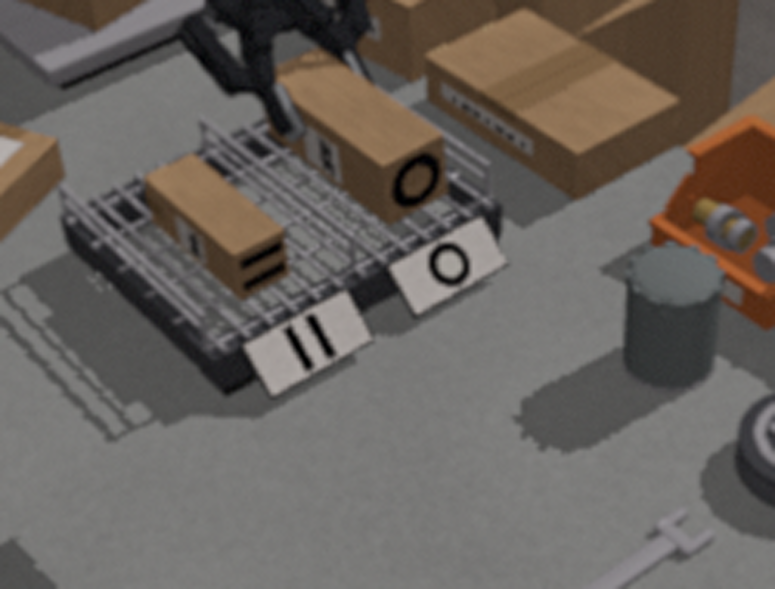

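```bash
python3 go.py 650.5 255 278 90 -45;python3 go.py 650.5 255 70 90 -45; python3 go.py 650.5 335 150 90 -45
```

```text
rot [ 0.   0.4 -0.1] shift [ 146.8 -153.6 -153.4]
ik 26.326881645250467 []
rot [ 0.   0.4 -0.1] shift [ 147.6 -300.7   -6.4]
ik 2.814161051943429e-26 [array([-0.62,  1.15, -0.2 ,  0.72,  0.75,  1.84, -0.76])]
rot [ 0.   0.4 -0.1] shift [ 146.8 -300.7 -119.5]
ik 85.34840416999225 []
```

```bash
python3 go.py 650.5 39 148 90 -45;python3 go.py 650.5 244 148 90 -45; python3 go.py 650.5 244 78 90 -45
```

```text
rot [ 0.   0.4 -0.1] shift [148.4 -92.9  91.3]
ik 3.2281168971203167e-26 [array([-0.28,  0.81, -0.32,  1.22,  0.87,  1.65, -0.71])]
rot [ 0.   0.4 -0.1] shift [ 147.3 -237.8  -53.7]
ik 4.1918524851475523e-26 [array([-0.61,  1.06, -0.2 ,  0.72,  0.76,  1.92, -0.7 ])]
rot [ 0.   0.4 -0.1] shift [ 147.6 -287.3   -4.2]
ik 1.1533399548284159e-26 [array([-0.61,  1.12, -0.19,  0.76,  0.75,  1.83, -0.76])]
```

```bash
python3 -m creep '[{"rx":0,"ry":0,"rz":0,"x":25,"y":-15,"z":15,"hand":200},{"rx":0,"ry":0,"rz":0,"x":60,"y":-38,"z":38,"hand":200},{"rx":0,"ry":0,"rz":0,"x":95,"y":-60,"z":60,"hand":200},{"rx":0,"ry":0,"rz":0,"x":130,"y":-82,"z":80,"hand":200},{"rx":0,"ry":0.4,"rz":0,"x":148,"y":-93,"z":91,"hand":200},{"rx":0,"ry":0.4,"rz":0,"x":148,"y":-115,"z":69,"hand":200},{"rx":0,"ry":0.4,"rz":0,"x":148,"y":-145,"z":39,"hand":200},{"rx":0,"ry":0.4,"rz":0,"x":148,"y":-175,"z":9,"hand":200},{"rx":0,"ry":0.4,"rz":0,"x":148,"y":-205,"z":-21,"hand":200},{"rx":0,"ry":0.4,"rz":0,"x":148,"y":-228,"z":-44,"hand":200},{"rx":0,"ry":0.4,"rz":0,"x":148,"y":-238,"z":-54,"hand":200},{"rx":0,"ry":0.4,"rz":0,"x":148,"y":-238,"z":-54,"hand":200}]'; python3 st.py;  python3 - <<'E'
from held import *
im=ctrl.get_image('side'); cv2.imwrite('pics/l_s.png',im[:,:,::-1])
crop('pics/l_s.png',120,90,250,190,3.1,'pics/l_s2.png')
im=ctrl.get_image('scene'); cv2.imwrite('pics/l_c.png',im[:,:,::-1])
C=held([475.5,-353,89.3],45.1,[475.5,-359]); W=now(C); print(W.round(1)); print(((proj(ctrl.calibration('side'),W)-[120,90])*3.1).round())
E
```

```text
t: 18.2
ee_pos: [650.2, 246.9, 146.4]
orientation: [2.356, 0.001, 0.003]
wrist_force: [0.1, -0.7, -3.3]
grip_width: 49.4
18.2 q [-0.636  1.06  -0.14   0.701  0.72   1.908 -0.675] p [650.2 246.9 146.4] o [135.    0.    0.2] F [ 0.1 -0.7 -3.3] w 49.4
[[625.8 155.2 178.7]
 [625.8 155.  128.7]
 [675.8 155.3 178.7]
 [675.8 155.1 128.7]
 [625.7 295.2 178.1]
 [625.7 295.  128.1]
 [675.7 295.3 178.2]
 [675.7 295.1 128.2]]
[[379. 106.]
 [383. 157.]
 [428.  82.]
 [431. 133.]
 [279.  37.]
 [285.  86.]
 [327.  16.]
 [332.  65.]]
```

View pics/l_s2.png

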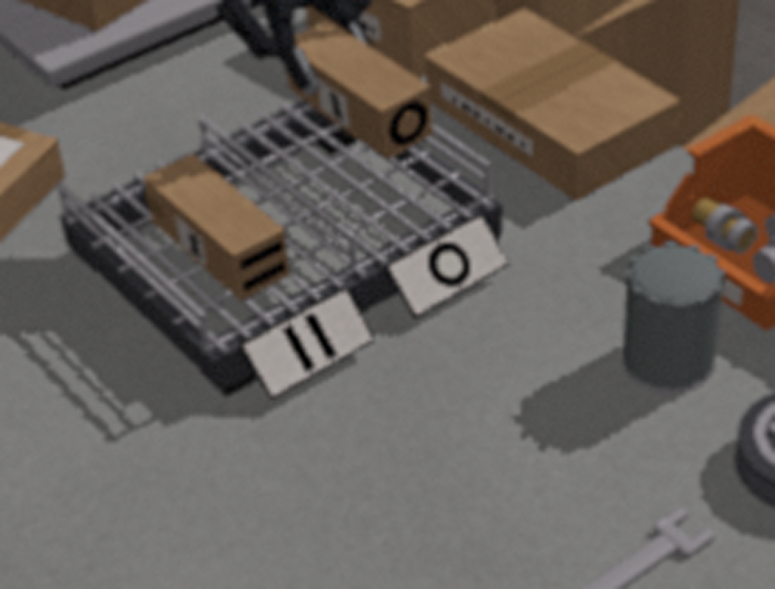

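View pics/l_c.png

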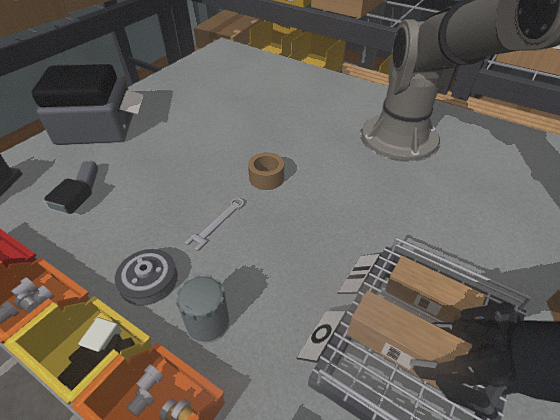

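```bash
python3 -m creep '[{"rx":0,"ry":0,"rz":0,"x":0,"y":-8,"z":8,"hand":200},{"rx":0,"ry":0,"rz":0,"x":0,"y":-20,"z":20,"hand":200},{"rx":0,"ry":0,"rz":0,"x":0,"y":-32,"z":32,"hand":200},{"rx":0,"ry":0,"rz":0,"x":0,"y":-42,"z":42,"hand":200},{"rx":0,"ry":0,"rz":0,"x":0,"y":-48,"z":48,"hand":200},{"rx":0,"ry":0,"rz":0,"x":0,"y":-50,"z":50,"hand":200},{"rx":0,"ry":0,"rz":0,"x":0,"y":-50,"z":50,"hand":200}]'; python3 st.py;  python3 - <<'E'
from held import *
C=held([475.5,-353,89.3],45.1,[475.5,-359]); W=now(C); print(W.round(1))
E
```

```text
t: 19.18
ee_pos: [650.3, 246.0, 76.2]
orientation: [2.355, -0.0, 0.002]
wrist_force: [0.3, -0.3, -3.8]
grip_width: 49.4
19.175 q [-0.63   1.114 -0.146  0.765  0.711  1.816 -0.75 ] p [650.3 246.   76.2] o [ 1.349e+02 -0.000e+00  1.000e-01] F [ 0.3 -0.3 -3.8] w 49.4
[[625.5 156.7 107.5]
 [625.5 156.6  57.5]
 [675.5 156.9 107.5]
 [675.5 156.7  57.5]
 [625.2 296.7 107.1]
 [625.2 296.6  57.1]
 [675.2 296.9 107.1]
 [675.2 296.7  57.1]]
```

```bash
python3 -m creep '[{"rx":0,"ry":0,"rz":0,"x":0,"y":-1.5,"z":1.5,"hand":200},{"rx":0,"ry":0,"rz":0,"x":0,"y":-3,"z":3,"hand":200},{"rx":0,"ry":0,"rz":0,"x":0,"y":-4,"z":4,"hand":200}]'; python3 st.py; python3 -m creep '[{"rx":0,"ry":0,"rz":0,"x":0,"y":-0.7,"z":0.7,"hand":200},{"rx":0,"ry":0,"rz":0,"x":0,"y":-0.7,"z":0.7,"hand":200}]'; python3 st.py
```

```text
t: 19.55
ee_pos: [650.4, 246.1, 72.0]
orientation: [2.354, -0.001, 0.002]
wrist_force: [-0.7, 0.8, 3.8]
grip_width: 49.5
19.55 q [-0.63   1.118 -0.146  0.768  0.711  1.81  -0.755] p [650.4 246.1  72. ] o [ 1.349e+02 -1.000e-01  1.000e-01] F [-0.7  0.8  3.8] w 49.5
t: 19.8
ee_pos: [650.3, 246.1, 72.0]
orientation: [2.354, -0.002, 0.002]
wrist_force: [-1.0, 1.6, 6.1]
grip_width: 49.6
19.8 q [-0.63   1.118 -0.146  0.768  0.711  1.81  -0.756] p [650.3 246.1  72. ] o [ 1.349e+02 -1.000e-01  1.000e-01] F [-1.   1.6  6.1] w 49.6
```

```bash
python3 -m creep '[{"rx":0,"ry":0,"rz":0,"x":0,"y":0,"z":0,"hand":100},{"rx":0,"ry":0,"rz":0,"x":0,"y":0,"z":0,"hand":85},{"rx":0,"ry":0,"rz":0,"x":0,"y":0,"z":0,"hand":65},{"rx":0,"ry":0,"rz":0,"x":0,"y":0,"z":0,"hand":50},{"rx":0,"ry":0,"rz":0,"x":0,"y":0,"z":0,"hand":50}]' 20; python3 st.py; python3 -m creep '[{"rx":0,"ry":0,"rz":0,"x":0,"y":5,"z":-5,"hand":50},{"rx":0,"ry":0,"rz":0,"x":0,"y":18,"z":-18,"hand":50},{"rx":0,"ry":0,"rz":0,"x":0,"y":40,"z":-40,"hand":50},{"rx":5,"ry":0,"rz":0,"x":0,"y":65,"z":-65,"hand":50},{"rx":15,"ry":0,"rz":0,"x":-20,"y":95,"z":-95,"hand":50},{"rx":25,"ry":0,"rz":0,"x":-50,"y":120,"z":-120,"hand":50},{"rx":35,"ry":0,"rz":0,"x":-80,"y":140,"z":-140,"hand":50},{"rx":35,"ry":0,"rz":0,"x":-80,"y":140,"z":-140,"hand":50}]'; python3 st.py;python3 - <<'E'
from h import *
im=ctrl.get_image('side'); cv2.imwrite('pics/m_s.png',im[:,:,::-1])
crop('pics/m_s.png',120,80,250,190,3.1,'pics/m_s2.png')
im=ctrl.get_image('scene'); cv2.imwrite('pics/m_c.png',im[:,:,::-1])
E
```

```text
t: 20.42
ee_pos: [650.1, 245.9, 69.2]
orientation: [2.355, 0.001, 0.003]
wrist_force: [0.2, 0.3, -0.2]
grip_width: 68.5
20.425 q [-0.629  1.121 -0.146  0.77   0.71   1.807 -0.757] p [650.1 245.9  69.2] o [1.349e+02 0.000e+00 1.000e-01] F [ 0.2  0.3 -0.2] w 68.5
t: 21.42
ee_pos: [571.4, 242.1, 275.8]
orientation: [2.968, -0.012, -0.003]
wrist_force: [1.0, -0.2, 0.1]
grip_width: 68.6
21.425 q [-0.301  0.528 -0.379  1.13   0.333  1.611 -0.648] p [571.4 242.1 275.8] o [170.1  -0.7  -0.2] F [ 1.  -0.2  0.1] w 68.6
```

View pics/m_s2.png

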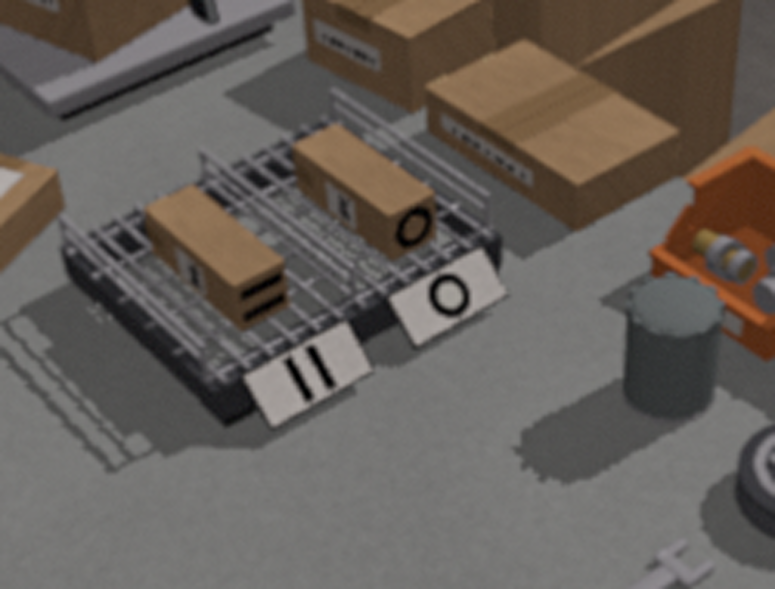

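View pics/m_c.png

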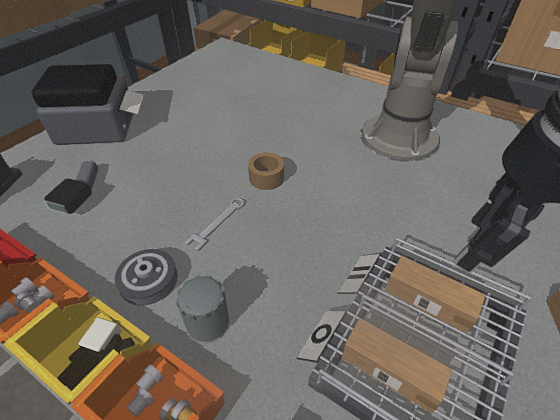

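```bash
python3 -c "
from workcell import ctrl
print(ctrl.sign_off())"
```

```text
the job is handed in; nothing more can be done
None
```

I handed the job in at about 21.5 s, with both cartons lying lengthwise on the rack. The bars carton is in the bars bay and the ring carton in the ring bay, each with its stamp facing the ticket side.

- **Reading the stamps:** I gripped each carton from its side, lifted it, turned it 90° and read the stamp in the side camera. I then lowered each one onto the deck until the wrist felt light contact (about 10 N) and opened the fingers slowly.
- **Last checks:** The final scene and side pictures show both cartons flat, between the dividers and inside the front edge. By calculation they sit about 25–35 mm in from it. The pulley, filter, tape roll and wrench look unmoved, and the gripper was clear of everything.
- **Disagreements:** The two cameras put the ticket edge about 10 mm apart, so I kept margin there. After release the tool settled 2–3 mm lower than at contact. My very first move call was refused as badly formed before the arm moved. No other check failed or disagreed.

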